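Dock the tall pressure gauge for a leak test

TASK

Take the taller of the two pressure-gauge stands and stand it upright in the round recess of the test block that has one, its foot flat on the bottom of the recess. It is top-heavy: never let it tip over. Leave the shorter gauge stand where it is.

Things in the scene. Friction and masses are not known exactly. Their poses are not given: they have to be found in the camera images.
- tall_gauge_mid (a point): Taller gauge stand, 200 mm high, 0.3-0.6 kg, upright: aluminium foot disc 52 mm across, 9 thick; thin steel post 13 across; on top a dark round drum, white dial on one side, 58 across, 24 thick, its centre 171 above the foot's underside. Grip the drum from above over its flat sides. Point: on the post's axis, 100 above the underside. z up the post, x out of the dial (flat sides at x = -12, 12)
- short_gauge_mid (a point): Shorter gauge stand, not to be moved: built alike, 115 mm high, drum 48 mm across and 24 mm thick, foot 52 mm across. Point: on its axis, 57.5 mm above the foot's underside; z up, x out of the dial. The two gauges may stand either way round.
- round_dock_seat (a point): Centre of the bottom of the round recess, where the tall gauge belongs: 70 mm across, 8 mm deep, open upward, in the middle of a fixed aluminium block 110 x 110 mm, 20 mm high (so its bottom, lined in dark rubber, is 12 mm above the bench). z up, x towards the block's brass nipple.
- square_dock_seat (a point): Centre of the bottom of the square recess (70 x 70 mm, 8 mm deep, 12 mm above the bench) of the other fixed block, which is otherwise alike; the wrong place. The two blocks may stand either way round.
Things that resemble listed ones, but are neither listed nor needed, are in the scene too. Leave any orange look-alike of the part that bears tall_gauge_mid alone. What is shaped like the part that bears short_gauge_mid but purple is not meant.

How it is judged:
By the outcome, as a careful person would: the job done as asked, in the order asked, and still so for the second after the job is handed in, with the robot touching nothing.
It also fails if it takes over 48 s, if anything falls off the work surface, if the arm or the gripper's body presses on something with over 40 N, if the wrist force passes 120 N, or if a joint passes its speed limit or range.

ROBOT

A 7-joint arm with a two-finger parallel gripper is mounted at the origin on the work surface. World frame = base frame: x ahead of the robot, y to its left, z up, the work surface at z = 0. Lengths are in mm, angles in degrees, forces in N, time in s.
With the tool pointing down it reaches from about 400 to 850 mm from the base axis. Payload 6.9 kg.
Tool frame: the origin (TCP) lies at the very end of the fingers, on their centre line; the grasp point (between the pads) lies 19 mm behind it; z points along the fingers, y is the direction in which the jaws open and shut (so a half turn about z gives the same grasp; the last joint's range is limited). The gripper opens to 85 mm and grips with 20 to 120 N. Pads are 22 mm wide; open, the fingers measure 114 mm over their backs; the gripper's body (76 mm by 85 mm) begins 54 mm behind the grasp point. The pads swing forward as they close: fully open they stand 13 mm farther back than shut.
Start: joints at [6.045, 29.078, -13.613, 85.955, 7.202, 65.827, -8.869], TCP at [624.989, -0.025, 231.275] pointing down, gripper open.
Joint ranges: [-176.47, 176.47], [-13.61, 117.27], [-81.72, 77.17], [0.22, 143.17], [-87.28, 267.28], [10, 112.55], [-165.47, 165.47]. Speed limits (degrees/s): [136.94, 136.94, 180, 180, 180, 180, 180].

INTERFACE

Orientations are given as [roll, pitch, yaw] about the fixed x, y, z axes, in that order (R = Rz(yaw) Ry(pitch) Rx(roll)).
In Python, from plant import env gives the robot as it stands.
- The arm moves only by the tool carry_out, never from a script. Its argument "motion" is a list of rows, each a list of 7 numbers: the shift along the tool's x, y, z in units of 150 mm (1.0 is 150 mm), then the turn, a rotation vector about the tool's x, y, z in units of pi rad (1.0 is pi rad), then the opening, from 0 (shut) to 1 (fully open). In form: [[dx, dy, dz, ax, ay, az, gripper], ...]. A call has 1 to 8 rows; each row is the pose to reach, as a shift and turn from the pose commanded when the call began, along the tool's axes at that moment, turning the shorter way round; what a row does not reach only later rows make up. A row lasts 1/12 s, in which the tool goes at most 41.7 mm and 7.16 degrees, less where a joint would pass 70% of its speed; a pose out of reach is approached as far as the arm can. A call with a number of a shift or a turn outside -1 to 1 is refused whole. A call with a gripper value outside its range is refused whole. The fingers move at their own pace and stop on an object; "squeeze" is the grip in N (left out, the last holds). Time passes only in rows, so rows that repeat a pose let the fingers close. It gives the time, the measured TCP pose, the force and the opening at its end, in the units of the state.
- env.sense(): the state, without advancing time (a new reading comes with each control period).
- env.snapshot(name): name is "scene" or "side" or "wrist"; returns a dict with "color" (480x640x3 uint8, blue, green, red), "fx", "fy", "cx", "cy" (pixels), "distortion" ([k1, k2, p1, p2, k3] as OpenCV has them; the pictures are not rectified), "R" (3x3) and "t" (3): a world point X has camera coordinates R X + t; the wrist camera has in their place "mount" (4x4, takes a point from camera to tool coordinates, whose origin is the TCP and whose axes are the flange's). Camera axes: x right, y down, z forward; pixel columns grow to the right and rows downward; lengths in mm; the calibration is good to about 2 mm. A picture is of the moment at which its call begins: read the wrist's pose just before it. There is no depth.
- env.finish_job(): hands the job in, once; it reports no verdict.
The state is a dict: "t": time; "joint_positions": joint angles; "dq": joint speeds; "joint_torque": joint torques, N m; "ee_pos": TCP position; "tool_rot": TCP orientation; "ft_force": force on the tool from outside, world axes, zero at the start; "ft_torque": the same for the moment, N m; "width": finger opening in mm.
Only numpy, scipy, OpenCV 4.12 (cv2) and the standard library are available. Lean on these libraries where they do the work, as an engineer would, in place of code of your own. Each camera call takes 0.05 s, during which the arm holds its last target.

## Working session

There is one attempt and no reset: what is moved stays moved. The work goes in short steps, Python scripts to look and compute and a tool call to move; the robot and the scene stay as the last step left them, time stands still between calls to the robot, and variables do not carry over. Pictures are saved under pics/ and viewed, and the job is handed in when it is done.

Besides the shell and the picture viewer there is one more tool, called after "Request:" by a JSON object that holds its "name" and its "arguments". carry_out: Moves the arm, as the interface text tells. Its arguments: {"type":"object","properties":{"motion":{"type":"array"},"squeeze":{"type":"number"}},"required":["motion"]}

```bash
mkdir -p pics; ls
python3 - <<'E'
from plant import env
import cv2,json
s=env.sense();print(s)
for n in("scene","side","wrist"):
    d=env.snapshot(n);cv2.imwrite(f"pics/{n}0.png",d["color"])
    print(n,{k:(v.tolist() if hasattr(v,'tolist') else v) for k,v in d.items() if k!="color"})
E
```

```text
pics
{'t': 0.0, 'joint_positions': array([  6.0451319 ,  29.12489381, -13.61001912,  86.00821392,
         7.20261687,  65.82528347,  -8.86830328]), 'dq': array([ 5.45491009e-02,  7.42556236e-02, -4.51413348e-02,  5.99249790e-02,
       -3.89258186e-02, -1.06867668e-06,  3.37228528e-02]), 'joint_torque': array([ 1.19726570e-03, -6.20588279e+01, -2.18696728e+00, -2.49655455e+01,
        1.23123583e-02,  1.21321963e-02,  2.04169703e-05]), 'ee_pos': array([ 6.24511967e+02, -7.58093649e-02,  2.30440140e+02]), 'tool_rot': array([-1.79900550e+02,  1.75688164e-03,  9.00025721e+01]), 'ft_force': array([-0.64840122,  0.26081718, -0.13883745]), 'ft_torque': array([-0.029774  , -0.01195458,  0.02045892]), 'width': 85.38755499230629}
scene {'fx': 542.168295357062, 'fy': 542.168295357062, 'cx': 319.961266971225, 'cy': 246.93492665752726, 'distortion': [-0.04666826316920116, 0.0, 0.0, 0.0, 0.0], 'R': [[-0.5161292898405407, 0.8564110860074112, -0.013061697144923662], [0.6339037280721291, 0.3716874672125931, -0.678243680584894], [-0.5760005379380781, -0.35834128771423207, -0.7347209686774638]], 't':
[... 256 characters left out ...]
0.5964185022567968, -0.01336977898343953], [-0.3960050022707518, 0.5493724180319157, -0.7357784887330614], [0.44617689205162653, -0.5852135648389609, -0.6770902927436091]], 't': [458.1349630422569, 249.87916994101323, 926.0213977102082]}
wrist {'fx': 394.04362879196765, 'fy': 394.04362879196765, 'cx': 317.7440883814931, 'cy': 238.42474132755416, 'distortion': [-0.07230415957646918, 0.0, 0.0, 0.0, 0.0], 'mount': [[0.0009688318977147979, -0.9444469351745429, -0.3286625138408172, 84.66403444130415], [0.9999989660261062, 0.0005657433126866278, 0.0013220745899119694, 0.764881912201476], [-0.0010626906751783534, -0.32866345488039195, 0.9444465067512355, -141.55395182647413], [0.0, 0.0, 0.0, 1.0]]}
```

View pics/scene0.png

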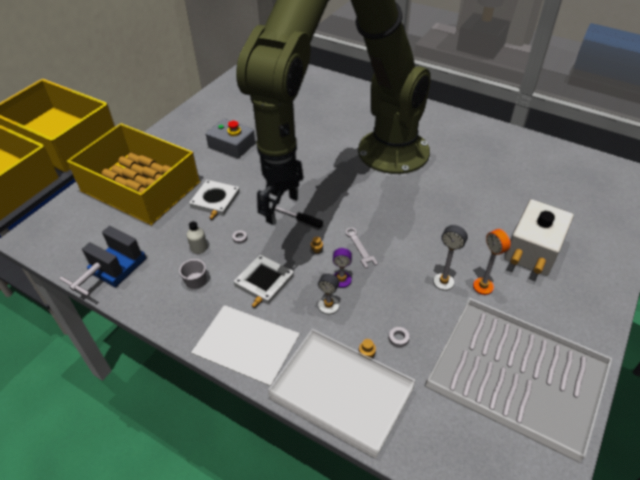

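View pics/side0.png

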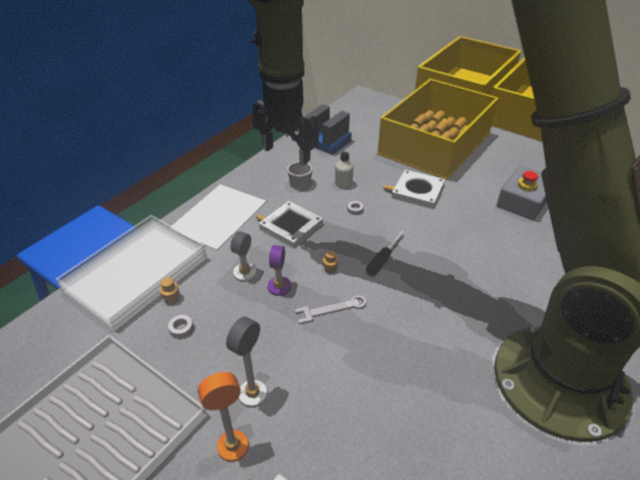

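View pics/wrist0.png

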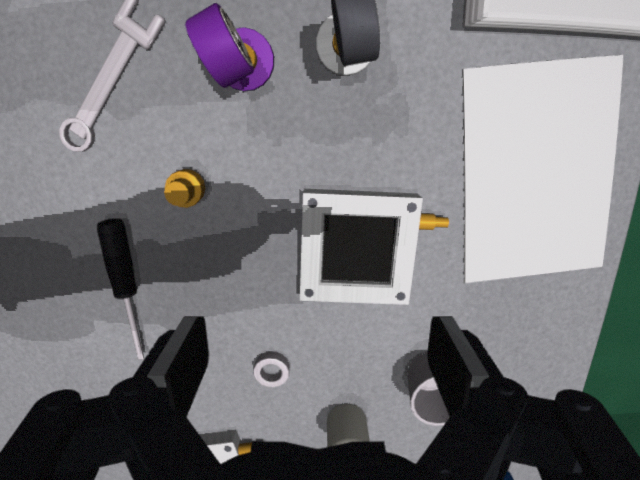

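Scene: the tall grey gauge has its foot near (444,282) and drum near (454,237), with the orange look-alike just to its right. The round-recess block is near (214,196). Side: gauge foot near (252,393), round block near (419,186). I'll enlarge both.

Run:
```python
import cv2,numpy as np
def crop(n,x,y,w,h,f=6):
    im=cv2.imread(f"pics/{n}0.png")[y:y+h,x:x+w]
    return cv2.resize(im,(400,300),interpolation=cv2.INTER_CUBIC)
# each crop 80x60 -> x5, or 100x75 ->x4
a=crop("scene",410,220,100,75);b=crop("scene",174,165,80,60)
c=crop("side",190,310,133,100);d=crop("side",379,158,80,60)
cv2.imwrite("pics/c0.png",np.vstack([np.hstack([a,b]),np.hstack([c,d])]))
```

```text
(no output)
```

View pics/c0.png

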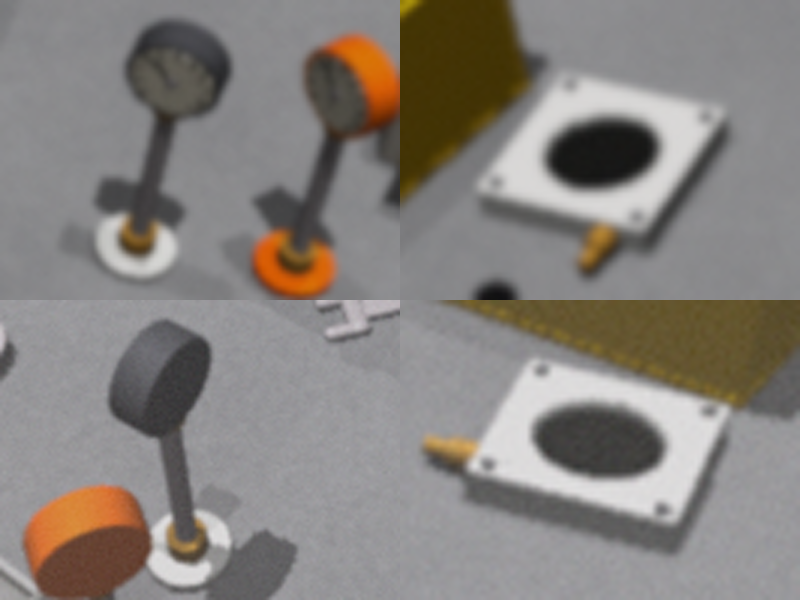

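```bash
cat > h.py <<'E'
import numpy as np,cv2
from scipy.spatial.transform import Rotation as Ro
def K(d): return np.array([[d["fx"],0,d["cx"]],[0,d["fy"],d["cy"]],[0,0,1.]])
def RT(d,s=None):
    if "mount" in d:
        M=np.asarray(d["mount"]);T=np.eye(4);T[:3,:3]=Ro.from_euler("xyz",s["tool_rot"],degrees=True).as_matrix();T[:3,3]=s["ee_pos"]
        W=np.linalg.inv(T@M);return W[:3,:3],W[:3,3]
    return np.asarray(d["R"]),np.asarray(d["t"])
def ray(d,uv,s=None):
    R,t=RT(d,s);p=cv2.undistortPoints(np.array([[uv]],float),K(d),np.array(d["distortion"]))[0,0]
    return -R.T@t, R.T@np.array([p[0],p[1],1])
def onz(d,uv,z,s=None):
    c,r=ray(d,uv,s);return c+r*(z-c[2])/r[2]
def tri(rs):
    A=0;b=0
    for c,r in rs:
        r=r/np.linalg.norm(r);P=np.eye(3)-np.outer(r,r);A=A+P;b=b+P@c
    return np.linalg.solve(A,b)
def proj(d,X,s=None):
    R,t=RT(d,s);return cv2.projectPoints(np.atleast_2d(X).astype(float),cv2.Rodrigues(R)[0],t,K(d),np.array(d["distortion"]))[0][:,0]
E
python3 - <<'E'
from plant import env
from h import *
sc=env.snapshot("scene");sd=env.snapshot("side")
for nm,a,b,z in [("foot",(444.25,281),(252.5,391.7),9),("drum",(454.5,237),(243.2,336),171),("recess",(214.4,195.4),(418.8,186.2),20)]:
    print(nm,onz(sc,a,z),onz(sd,b,z),tri([ray(sc,a),ray(sd,b)]))
c=[(158/5,73/5),(328/5,108/5),(248/5,232/5),(78/5,190/5)]
for p in c+[(194/5,255/5)]: print(onz(sc,(174+p[0],165+p[1]),20))
# yaw overlay on both
c0=(onz(sc,(444.25,281),9)+onz(sd,(252.5,391.7),9))/2
rows=[]
for yaw in (20,35,50,65):
  x=np.array([np.cos(np.radians(yaw)),np.sin(np.radians(yaw)),0]);y=np.array([-x[1],x[0],0]);zz=np.array([0,0,1])
  th=np.linspace(0,2*np.pi,60)[:,None]
  r=[]
  for d,(X,Y) in ((sc,(410,215)),(sd,(200,310))):
    im=cv2.resize(d["color"][Y:Y+75,X:X+100],None,fx=4,fy=4,interpolation=cv2.INTER_CUBIC)[:, :200]if 0 else cv2.resize(d["color"][Y:Y+75,X:X+75],(300,300),interpolation=cv2.INTER_CUBIC)
    for off,col in((12,(0,255,0)),(-12,(0,0,255))):
      P=np.array([c0[0],c0[1],171])+off*x+29*(np.cos(th)*y+np.sin(th)*zz)
      q=(proj(d,P)-[X,Y]+.5)*4
      cv2.polylines(im,[q.astype(int)],True,col,1)
    P=np.array([c0[0],c0[1],9])+26*(np.cos(th)*x+np.sin(th)*y)
    cv2.polylines(im,[((proj(d,P)-[X,Y]+.5)*4).astype(int)],True,(255,0,0),1)
    r.append(im[:,:200] if 0 else im)
  rows.append(np.vstack(r))
cv2.imwrite("pics/yaw.png",cv2.resize(np.hstack(rows),(800,400)))
E
```

```text
foot [433.15550031 353.24932011   9.        ] [434.85061254 349.76599931   9.        ] [434.03453822 352.08283655  10.7945789 ]
drum [432.57599875 351.84690172 171.        ] [434.87959208 350.12402039 171.        ] [433.88501548 351.60638871 172.64333779]
recess [ 481.44808067 -355.89453989   20.        ] [ 477.31896123 -356.63816649   20.        ] [ 478.67026729 -359.09597325   17.24403967]
[ 438.05054962 -425.09662196   20.        ]
[ 411.80986291 -314.7373553    20.        ]
[ 522.34579568 -289.32443174   20.        ]
[ 544.45591262 -398.32695118   20.        ]
[ 553.12124405 -304.34662414   20.        ]
```

View pics/yaw.png

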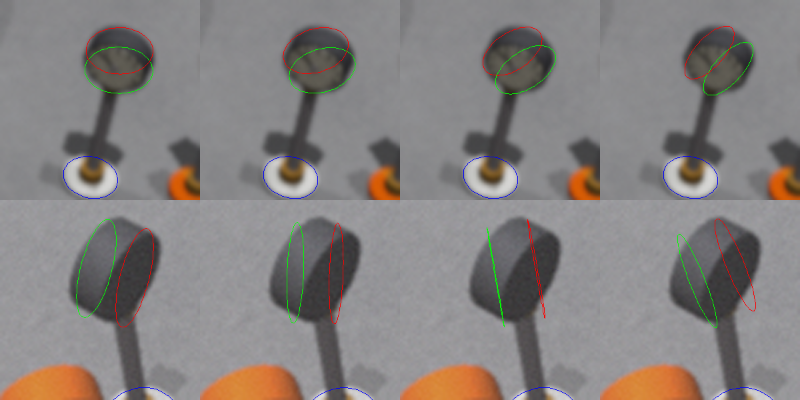

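Run:
```python
import cv2
from h import *
from plant import env
sc=env.snapshot("scene");sd=env.snapshot("side")
print(-RT(sc)[0].T@RT(sc)[1])
c0=np.array([433.9,351.7,0])
rows=[]
for yaw in (-30,-20,-10,0):
  x=np.array([np.cos(np.radians(yaw)),np.sin(np.radians(yaw)),0]);y=np.array([-x[1],x[0],0]);zz=np.array([0,0,1])
  th=np.linspace(0,2*np.pi,60)[:,None]
  r=[]
  for d,(X,Y) in ((sc,(435,217)),(sd,(220,310))):
    im=cv2.resize(d["color"][Y:Y+40,X:X+40] if d is sc else d["color"][Y:Y+50,X:X+50],(200,200),interpolation=cv2.INTER_CUBIC);f=5 if d is sc else 4
    for off,col in((12,(0,255,0)),(-12,(0,0,255))):
      P=np.array([c0[0],c0[1],171])+off*x+29*(np.cos(th)*y+np.sin(th)*zz)
      cv2.polylines(im,[((proj(d,P)-[X,Y]+.5)*f).astype(int)],True,col,1)
    r.append(im)
  rows.append(np.vstack(r))
cv2.imwrite("pics/yaw2.png",np.hstack(rows))
```

```text
[1341.76779462  544.8766657  1092.13431255]
```

View pics/yaw2.png

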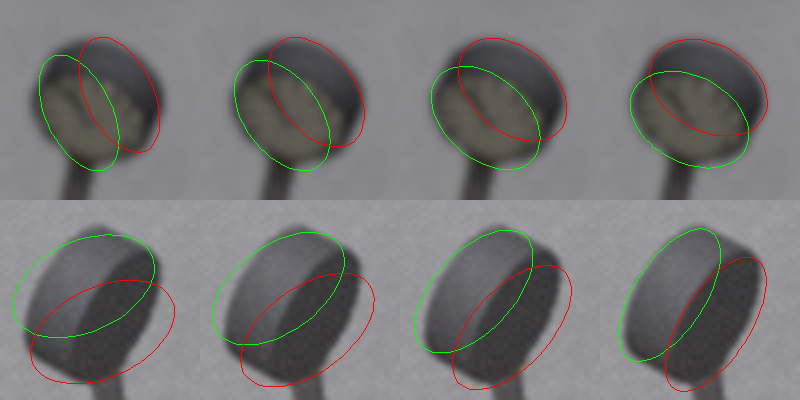

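Run:
```python
from plant import env
from h import *
sc=env.snapshot("scene");sd=env.snapshot("side")
print(onz(sc,(484,285.5),9),onz(sd,(233,444.5),9), onz(sc,(497,242),171),onz(sd,(219,391),171))
print("bin near corner top",tri([ray(sc,(146,164)),ray(sc,(146,164))]) if 0 else "")
```

```text
[395.65320561 446.51749873   9.        ] [396.16081321 442.58265808   9.        ] [397.52379024 443.46603035 171.        ] [397.70061467 443.00087627 171.        ]
bin near corner top
```

Request:
{"name": "carry_out", "arguments": {"motion": [[0.2,-0.1,-0.04,0,0,0,1],[0.4,-0.2,-0.08,0,0,0,1],[0.6,-0.3,-0.12,0,0,0,1],[0.8,-0.4,-0.16,0,0,0,1],[1,-0.5,-0.2,0,0,0,1]]}}

```text
t: 0.87
ee_pos: [549.1, 151.2, 261.7]
tool_rot: [180.0, -0.0, 90.0]
ft_force: [0.9, -0.4, 0.3]
width: 84.9
```

Request:
{"name": "carry_out", "arguments": {"motion": [[0.2,-0.12,0,0,0,0,1],[0.4,-0.24,0,0,0,0,1],[0.6,-0.36,0,0,0,0,1],[0.8,-0.48,0,0,0,0,1],[1,-0.6,0,0,0,0,1]]}}

```text
t: 1.28
ee_pos: [458.9, 301.2, 261.5]
tool_rot: [180.0, -0.0, 90.0]
ft_force: [0.8, 1.1, -0.2]
width: 85.3
```

Request:
{"name": "carry_out", "arguments": {"motion": [[0.12,-0.06,0,0,0,0,0.85],[0.24,-0.12,0,0,0,0,0.85],[0.34,-0.17,0,0,0,0,0.85],[0.34,-0.17,0,0,0,0,0.85],[0.34,-0.17,0,0,0,0,0.85]]}}

```text
t: 1.7
ee_pos: [434.0, 351.6, 261.3]
tool_rot: [-180.0, -0.0, 90.1]
ft_force: [0.9, -0.5, 0.0]
width: 72.7
```

Run:
```python
from plant import env
import cv2,pickle
s=env.sense();d=env.snapshot("wrist");cv2.imwrite("pics/w1.png",d["color"]);pickle.dump((s,d),open("w1.pkl","wb"));print(s["ee_pos"],s["tool_rot"],s["width"])
```

```text
[434.00735543 351.61790286 261.30271575] [-1.79999325e+02 -3.79997345e-03  9.01225974e+01] 72.73886628289885
```

View pics/w1.png

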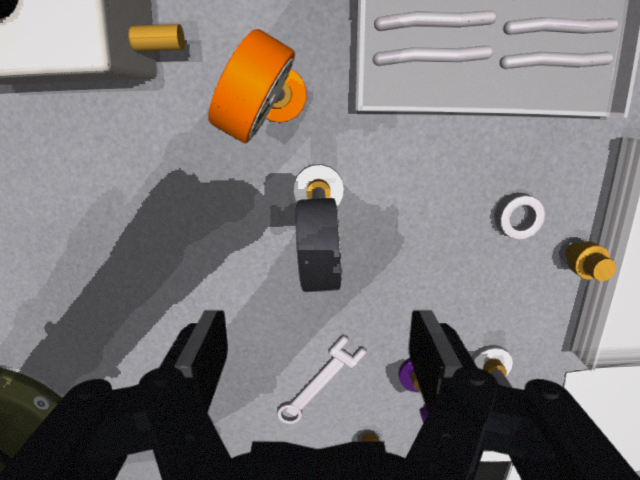

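The wrist view shows the drum at about (318,245), between the open fingers, with its foot at (319,188). The sides lean only slightly. I'll overlay the model to get yaw and position.

Run:
```python
import pickle,cv2
from h import *
s,d=pickle.load(open("w1.pkl","rb"))
print(onz(d,(318.5,187.5),9,s))
th=np.linspace(0,2*np.pi,80)[:,None]
out=[]
for yaw in(-2,2,6,10):
  c0=np.array([434.0,351.7,0]);y_=np.radians(yaw)
  x=np.array([np.cos(y_),np.sin(y_),0]);y=np.array([-x[1],x[0],0]);zz=np.array([0,0,1])
  X,Y,f=280,155,2.5
  im=cv2.resize(d["color"][Y:Y+150,X:X+80],None,fx=2.5,fy=2.5,interpolation=cv2.INTER_CUBIC)
  for off,col in((12,(0,255,0)),(-12,(0,0,255))):
    P=c0+[0,0,171]+off*x+29*(np.cos(th)*y+np.sin(th)*zz)
    cv2.polylines(im,[((proj(d,P,s)-[X,Y]+.5)*f).astype(int)],True,col,1)
  P=c0+[0,0,9]+26*(np.cos(th)*x+np.sin(th)*y)
  cv2.polylines(im,[((proj(d,P,s)-[X,Y]+.5)*f).astype(int)],True,(255,0,0),1)
  out.append(im)
cv2.imwrite("pics/w1o.png",np.hstack(out))
```

```text
[436.0266717  353.91430078   9.        ]
```

View pics/w1o.png

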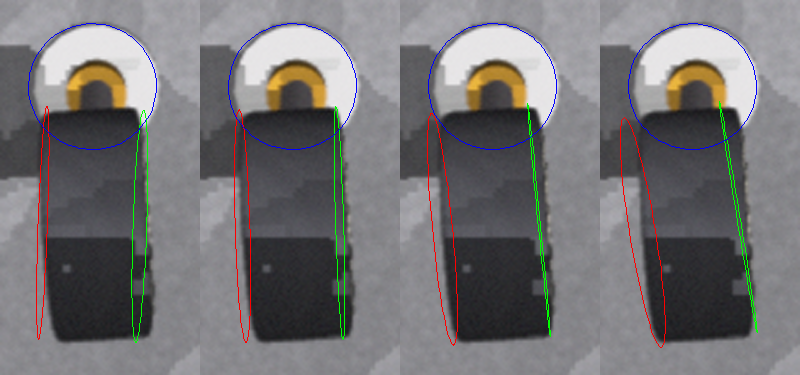

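The model fits yaw ≈ +3° and x ≈ 435.5, with y about 352. Descending so the pads straddle the drum.

Request:
{"name": "carry_out", "arguments": {"motion": [[0.005,0.01,0,0,0,-0.017,0.85],[0.005,0.01,0.15,0,0,-0.017,0.85],[0.005,0.01,0.3,0,0,-0.017,0.85],[0.005,0.01,0.45,0,0,-0.017,0.85],[0.005,0.01,0.58,0,0,-0.017,0.85],[0.005,0.01,0.68,0,0,-0.017,0.85],[0.005,0.01,0.72,0,0,-0.017,0.85],[0.005,0.01,0.72,0,0,-0.017,0.85]]}}

```text
t: 2.42
ee_pos: [436.3, 349.9, 152.0]
tool_rot: [-179.9, 0.1, 92.9]
ft_force: [0.0, 0.3, 0.7]
width: 72.9
```

Run:
```python
from plant import env
import cv2,numpy as np
a=env.snapshot("wrist")["color"];b=env.snapshot("scene")["color"][200:300,400:533];c=env.snapshot("side")["color"][290:410,180:340]
cv2.imwrite("pics/w2.png",np.vstack([np.hstack([cv2.resize(b,(400,300)),cv2.resize(c,(400,300))]),cv2.resize(a[180:],(800,300))]))
s=env.sense();print(s["ee_pos"],s["tool_rot"],s["ft_force"])
```

```text
[436.79994662 351.73378282 154.31376194] [ 1.79923538e+02 -4.57997098e-02  9.30146130e+01] [ 6.51395159e-04  1.12804442e+00 -1.81532388e-01]
```

View pics/w2.png

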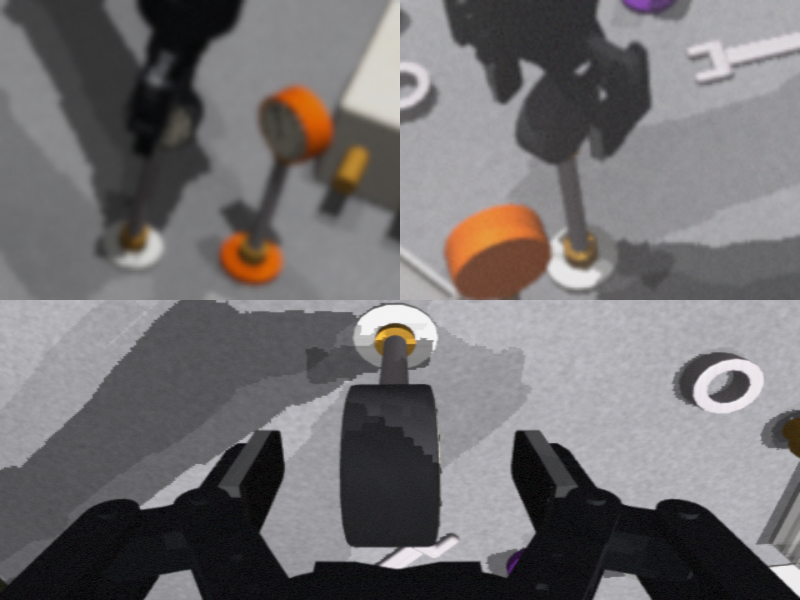

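The drum sits centred between the pads, about 1 mm to the left. Nudge and close in small steps.

Request:
{"name": "carry_out", "arguments": {"motion": [[0,-0.008,0,0,0,0,0.6],[0,-0.008,0,0,0,0,0.45],[0,-0.008,0,0,0,0,0.38],[0,-0.008,0,0,0,0,0.34],[0,-0.008,0,0,0,0,0.32],[0,-0.008,0,0,0,0,0.3],[0,-0.008,0,0,0,0,0.28],[0,-0.008,0,0,0,0,0.26]], "squeeze": 50}}

```text
t: 3.23
ee_pos: [434.8, 351.9, 153.5]
tool_rot: [180.0, -0.0, 93.1]
ft_force: [-0.6, 0.3, 1.6]
width: 23.6
```

Request:
{"name": "carry_out", "arguments": {"motion": [[0,0,0,0,0,0,0.2],[0,0,0,0,0,0,0.1],[0,0,0,0,0,0,0],[0,0,0,0,0,0,0]], "squeeze": 60}}

```text
t: 3.57
ee_pos: [434.8, 351.9, 153.5]
tool_rot: [180.0, -0.0, 93.1]
ft_force: [-1.0, 0.4, 3.7]
width: 23.6
```

Run:
```python
from plant import env
import cv2,numpy as np
a=env.snapshot("wrist")["color"];b=env.snapshot("scene")["color"][200:300,400:533];c=env.snapshot("side")["color"][290:410,180:340]
cv2.imwrite("pics/w3.png",np.vstack([np.hstack([cv2.resize(b,(400,300)),cv2.resize(c,(400,300))]),cv2.resize(a[180:],(800,300))]))
s=env.sense();print(s["ee_pos"],s["tool_rot"],s["ft_force"],s["ft_torque"],s["width"])
```

```text
[434.77411171 351.85863096 153.4823411 ] [ 1.79991192e+02 -1.87623606e-02  9.30653430e+01] [-1.92366299 -0.65387842  4.82459283] [ 0.06423514  0.31971221 -0.0021061 ] 23.323938610153906
```

View pics/w3.png

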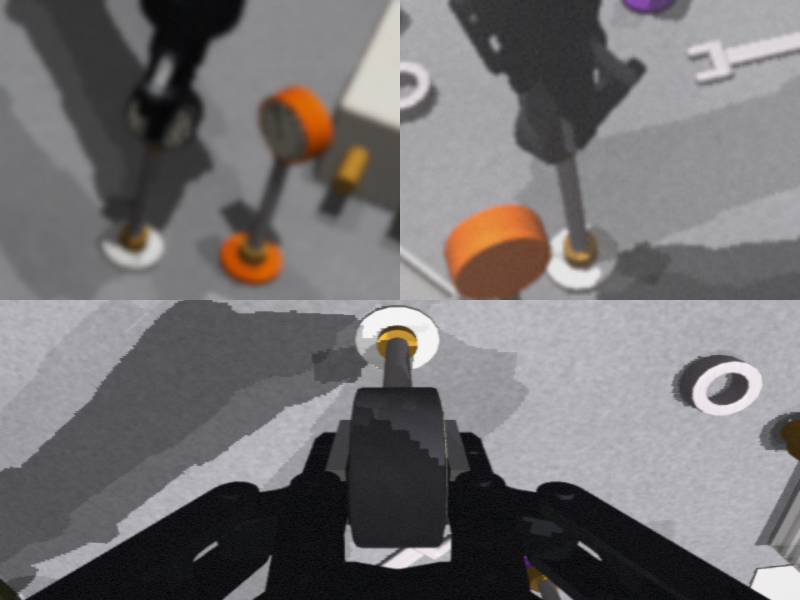

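Firmly gripped (23.5 mm, post upright). Lift.

Request:
{"name": "carry_out", "arguments": {"motion": [[0,0,-0.04,0,0,0,0],[0,0,-0.12,0,0,0,0],[0,0,-0.24,0,0,0,0],[0,0,-0.38,0,0,0,0],[0,0,-0.52,0,0,0,0],[0,0,-0.64,0,0,0,0],[0,0,-0.72,0,0,0,0],[0,0,-0.75,0,0,0,0]], "squeeze": 80}}

```text
t: 4.38
ee_pos: [435.2, 351.6, 267.2]
tool_rot: [179.9, -0.0, 93.0]
ft_force: [-0.9, -0.8, -4.1]
width: 23.1
```

Run:
```python
from plant import env
import cv2,numpy as np
a=env.snapshot("wrist")["color"];b=env.snapshot("scene")["color"][180:300,380:540];c=env.snapshot("side")["color"][250:400,150:350]
cv2.imwrite("pics/w4.png",np.vstack([np.hstack([cv2.resize(b,(400,300)),cv2.resize(c,(400,300))]),cv2.resize(a[180:],(800,300))]))
s=env.sense();print(s)
```

```text
{'t': 4.5333, 'joint_positions': array([-28.08424481,  22.12295794, -19.71137885,  92.83802545,
         7.96445417,  66.50089498, -46.60314673]), 'dq': array([-0.02650233,  0.83107516,  0.12482434,  0.81001049,  0.09415459,
       -0.29468527, -0.10010766]), 'joint_torque': array([-1.23807476e-02, -5.66487980e+01, -3.05833228e+00, -2.72697812e+01,
       -6.25905959e-04,  8.65762029e-02,  1.76409463e-02]), 'ee_pos': array([434.60357639, 351.14402769, 264.97556973]), 'tool_rot': array([-1.79946282e+02,  5.46693448e-02,  9.30448889e+01]), 'ft_force': array([ 1.26792879,  0.72071103, -4.80629245]), 'ft_torque': array([-0.02961715,  0.07381497, -0.03252836]), 'width': 22.8600599257613}
```

View pics/w4.png

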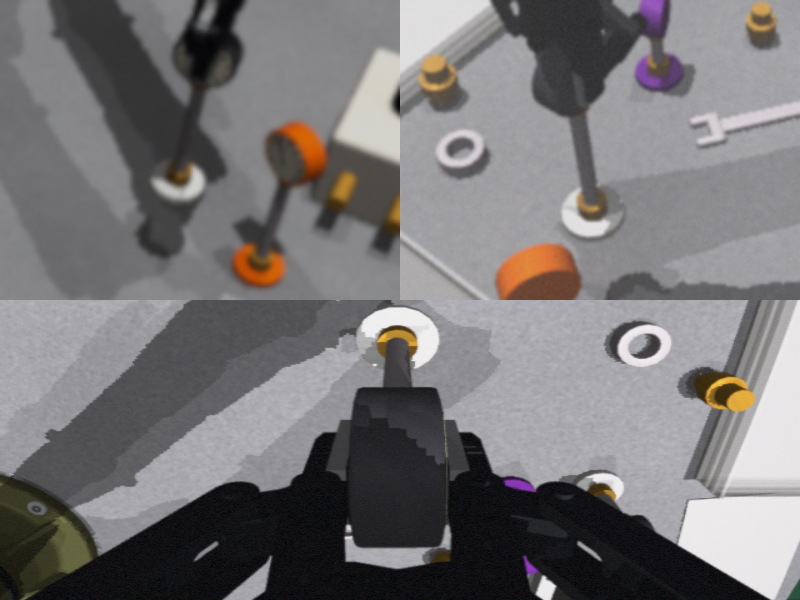

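Request:
{"name": "carry_out", "arguments": {"motion": [[-0.04,0,0,0,0,0,0],[-0.12,0,0,0,0,0,0],[-0.24,0,0,0,0,0,0],[-0.36,0,0,0,0,0,0],[-0.5,0,0,0,0,0,0],[-0.64,0,0,0,0,0,0],[-0.78,0,0,0,0,0,0],[-0.92,0,0,0,0,0,0]]}}

```text
t: 5.2
ee_pos: [441.7, 211.3, 265.0]
tool_rot: [-179.9, 0.1, 93.0]
ft_force: [-0.2, -0.4, -4.0]
width: 22.9
```

Request:
{"name": "carry_out", "arguments": {"motion": [[-0.125,0,0,0,0,0,0],[-0.25,0,0,0,0,0,0],[-0.375,0,0,0,0,0,0],[-0.5,0,0,0,0,0,0],[-0.625,0,0,0,0,0,0],[-0.75,0,0,0,0,0,0],[-0.875,0,0,0,0,0,0],[-1,0,0,0,0,0,0]]}}

```text
t: 5.87
ee_pos: [449.2, 61.9, 265.2]
tool_rot: [-179.9, 0.0, 93.0]
ft_force: [0.7, -1.2, -3.2]
width: 23.4
```

Request:
{"name": "carry_out", "arguments": {"motion": [[-0.125,0,0,0,0,0,0],[-0.25,0,0,0,0,0,0],[-0.375,0,0,0,0,0,0],[-0.5,0,0,0,0,0,0],[-0.625,0,0,0,0,0,0],[-0.75,0,0,0,0,0,0],[-0.875,0,0,0,0,0,0],[-1,0,0,0,0,0,0]]}}

```text
t: 6.53
ee_pos: [456.8, -87.6, 265.2]
tool_rot: [-179.9, 0.0, 93.0]
ft_force: [0.1, 0.9, -3.5]
width: 23.3
```

Request:
{"name": "carry_out", "arguments": {"motion": [[-0.125,0,0,0,0,0,0],[-0.25,0,0,0,0,0,0],[-0.375,0,0,0,0,0,0],[-0.48,0,0,0,0,0,0],[-0.58,0,0,0,0,0,0],[-0.66,0,0,0,0,0,0],[-0.72,0,0,0,0,0,0],[-0.74,0,0,0,0,0,0]]}}

```text
t: 7.2
ee_pos: [463.3, -198.4, 265.4]
tool_rot: [-179.9, 0.0, 92.9]
ft_force: [0.2, 0.1, -4.2]
width: 23.3
```

Run:
```python
from plant import env
import cv2,numpy as np,pickle
s=env.sense();d=env.snapshot("wrist");pickle.dump((s,d),open("w5.pkl","wb"))
cv2.imwrite("pics/w5.png",d["color"])
cv2.imwrite("pics/s5.png",env.snapshot("side")["color"])
print(s)
```

```text
{'t': 7.2, 'joint_positions': array([ 24.15460279,  16.45461101,  -5.07143546, 100.57194614,
         1.65079752,  63.08631359,  21.4691121 ]), 'dq': array([ 1.84189267,  1.00396886, -0.49618326, -1.74839123, -0.69219147,
        0.70284711,  2.4298709 ]), 'joint_torque': array([-2.78820824e-01, -4.85000396e+01, -2.88973991e-01, -2.59462702e+01,
       -6.82264846e-02,  2.06491398e-02,  1.39329401e-01]), 'ee_pos': array([ 463.33704942, -198.39876142,  265.36247042]), 'tool_rot': array([-1.79946781e+02,  1.84132767e-02,  9.29277352e+01]), 'ft_force': array([ 0.15663125,  0.13493938, -4.18657847]), 'ft_torque': array([ 0.0075988 , -0.03258701, -0.0343787 ]), 'width': 23.285128195033163}
```

View pics/w5.png

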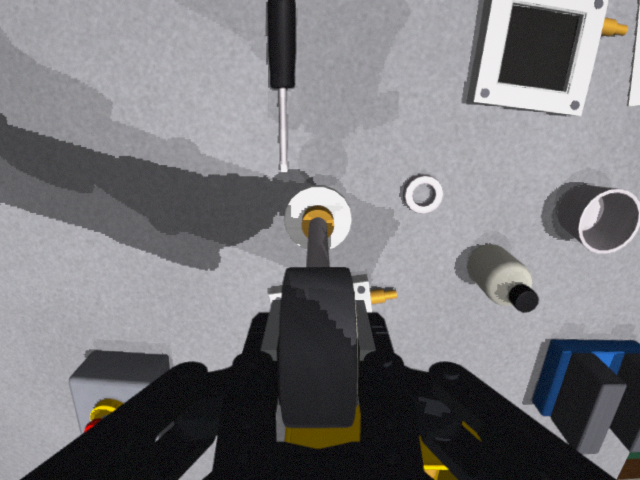

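View pics/s5.png

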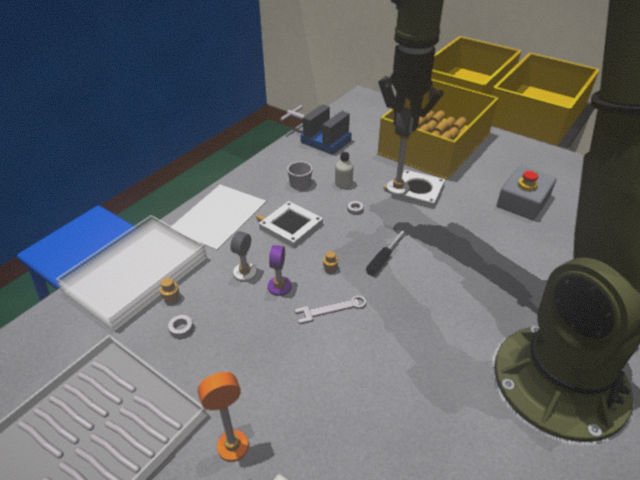

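Gauge is upright and the foot hangs clear. The wrist view of the recess is blocked, so I'll use the fixed-camera estimate (479, -357), with 9 mm of radial slack.

Request:
{"name": "carry_out", "arguments": {"motion": [[-0.06,0,0,0,0,0,0],[-0.16,0.01,0,0,0,0,0],[-0.29,0.02,0,0,0,0,0],[-0.42,0.03,0,0,0,0,0],[-0.55,0.04,0,0,0,0,0],[-0.67,0.05,0,0,0,0,0],[-0.77,0.05,0,0,0,0,0],[-0.86,0.05,0,0,0,0,0]]}}

```text
t: 7.97
ee_pos: [478.5, -325.9, 265.6]
tool_rot: [-180.0, -0.0, 93.1]
ft_force: [0.2, 0.4, -4.9]
width: 23.2
```

Request:
{"name": "carry_out", "arguments": {"motion": [[-0.08,0,0,0,0,0,0],[-0.14,0,0,0,0,0,0],[-0.19,0,0,0,0,0,0],[-0.2,0,0,0,0,0,0],[-0.2,0,0.1,0,0,0,0],[-0.2,0,0.22,0,0,0,0],[-0.2,0,0.32,0,0,0,0],[-0.2,0,0.36,0,0,0,0]]}}

```text
t: 8.63
ee_pos: [479.4, -353.4, 209.8]
tool_rot: [-179.9, -0.1, 93.1]
ft_force: [-0.5, 0.1, -3.4]
width: 23.1
```

Request:
{"name": "carry_out", "arguments": {"motion": [[0,0,0,0,0,0,0],[0,0,0,0,0,0,0]]}}

```text
t: 8.8
ee_pos: [480.4, -354.6, 212.2]
tool_rot: [180.0, -0.0, 93.1]
ft_force: [-0.4, -1.1, -3.9]
width: 23.4
```

Run:
```python
from plant import env
from h import *
s=env.sense();print(s["ee_pos"],s["tool_rot"],s["ft_force"],s["width"])
e=s["ee_pos"];zb=e[2]-153.5
th=np.linspace(0,2*np.pi,80)[:,None]
out=[]
for n,(X,Y) in(("scene",(164,115)),("side",(360,110))):
  d=env.snapshot(n);im=cv2.resize(d["color"][Y:Y+120,X:X+100],(400,480),interpolation=cv2.INTER_CUBIC)
  for c,r,z,col in((e,26,zb+9,(255,0,0)),((479,-357),35,20,(0,255,0)),(e,26,20,(0,0,255))):
    P=np.array([c[0],c[1],z])+r*np.hstack([np.cos(th),np.sin(th),0*th])
    cv2.polylines(im,[((proj(d,P)-[X,Y]+.5)*4).astype(int)],True,col,1)
  out.append(im)
cv2.imwrite("pics/p6.png",np.hstack(out))
```

```text
[ 480.3898189  -354.61313896  212.18301216] [ 1.79991839e+02 -9.67274176e-03  9.30936454e+01] [-0.36558205 -1.07289156 -3.94666931] 23.422029720930098
```

View pics/p6.png

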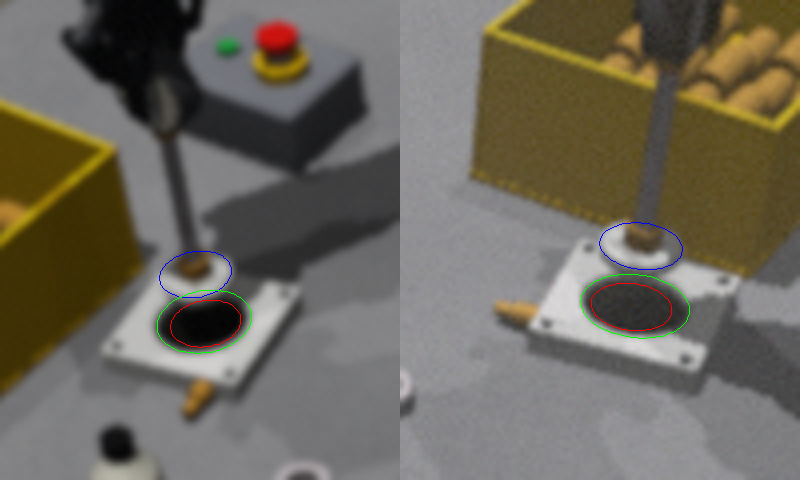

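The overlay matches in both views. Lower to just above the seat, with a 2 mm correction in -y.

Request:
{"name": "carry_out", "arguments": {"motion": [[-0.014,-0.008,0.03,0,0,0,0],[-0.014,-0.008,0.08,0,0,0,0],[-0.014,-0.008,0.14,0,0,0,0],[-0.014,-0.008,0.19,0,0,0,0],[-0.014,-0.008,0.23,0,0,0,0],[-0.014,-0.008,0.25,0,0,0,0],[-0.014,-0.008,0.25,0,0,0,0],[-0.014,-0.008,0.25,0,0,0,0]]}}

```text
t: 9.57
ee_pos: [479.0, -357.1, 174.1]
tool_rot: [-180.0, -0.0, 93.1]
ft_force: [0.1, -1.2, -4.3]
width: 22.9
```

Run:
```python
from plant import env
from h import *
s=env.sense();print(s["ee_pos"],s["tool_rot"],s["ft_force"],s["width"])
out=[]
for n,(X,Y) in(("scene",(184,165)),("side",(390,150))):
  d=env.snapshot(n);out.append(cv2.resize(d["color"][Y:Y+50,X:X+60],(400,333),interpolation=cv2.INTER_CUBIC))
cv2.imwrite("pics/p7.png",np.hstack(out))
```

```text
[ 479.0007098  -357.06068182  174.07861446] [-1.79982470e+02 -1.37881297e-02  9.30637384e+01] [ 0.08558216 -1.18316759 -4.34994749] 22.92786412372433
```

View pics/p7.png

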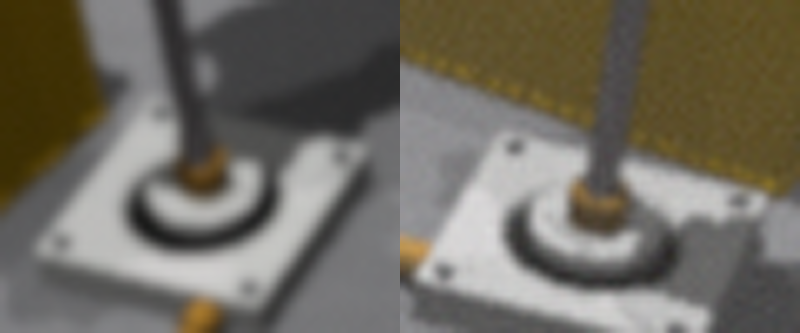

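The foot is centred over the recess with black margin all round. Lowering the last ~8 mm gently.

Request:
{"name": "carry_out", "arguments": {"motion": [[0,0,0.015,0,0,0,0],[0,0,0.03,0,0,0,0],[0,0,0.04,0,0,0,0],[0,0,0.046,0,0,0,0],[0,0,0.05,0,0,0,0],[0,0,0.05,0,0,0,0]]}}

```text
t: 10.17
ee_pos: [478.9, -357.0, 166.6]
tool_rot: [-180.0, -0.0, 93.1]
ft_force: [0.4, 0.7, -3.7]
width: 23.2
```

Request:
{"name": "carry_out", "arguments": {"motion": [[0,0,0.003,0,0,0,0],[0,0,0.006,0,0,0,0],[0,0,0.006,0,0,0,0]]}}

```text
t: 10.42
ee_pos: [479.0, -357.1, 165.8]
tool_rot: [-180.0, -0.0, 93.1]
ft_force: [-0.1, -0.6, -4.1]
width: 23.6
```

Request:
{"name": "carry_out", "arguments": {"motion": [[0,0,0.003,0,0,0,0],[0,0,0.006,0,0,0,0],[0,0,0.006,0,0,0,0]]}}

```text
t: 10.67
ee_pos: [479.1, -357.2, 165.6]
tool_rot: [180.0, 0.0, 93.1]
ft_force: [-1.4, 0.5, 2.6]
width: 23.1
```

Contact: the vertical force went from -4 to +2.6 N at z = 165.6, where 165.5 was expected. Opening gradually.

Request:
{"name": "carry_out", "arguments": {"motion": [[0,0,0,0,0,0,0],[0,0,0,0,0,0,0.3],[0,0,0,0,0,0,0.34],[0,0,0,0,0,0,0.38],[0,0,0,0,0,0,0.42],[0,0,0,0,0,0,0.46],[0,0,0,0,0,0,0.5],[0,0,0,0,0,0,0.55]], "squeeze": 20}}

```text
t: 11.33
ee_pos: [479.0, -357.1, 164.9]
tool_rot: [-180.0, -0.0, 93.1]
ft_force: [-0.2, 0.0, 0.3]
width: 47.1
```

Request:
{"name": "carry_out", "arguments": {"motion": [[0,0,0,0,0,0,0.65],[0,0,0,0,0,0,0.75],[0,0,0,0,0,0,0.85],[0,0,0,0,0,0,0.85]]}}

```text
t: 11.67
ee_pos: [479.0, -357.1, 165.0]
tool_rot: [180.0, 0.0, 93.1]
ft_force: [0.2, 0.3, 0.5]
width: 72.5
```

Run:
```python
from plant import env
from h import *
s=env.sense();print(s["ee_pos"],s["ft_force"],s["width"])
out=[]
for n,(X,Y) in(("scene",(164,125)),("side",(370,110))):
  d=env.snapshot(n);out.append(cv2.resize(d["color"][Y:Y+100,X:X+100],(300,300),interpolation=cv2.INTER_CUBIC))
w=env.snapshot("wrist")["color"]
cv2.imwrite("pics/p8.png",np.vstack([np.hstack(out),cv2.resize(w[180:],(600,281))]))
```

```text
[ 479.00386608 -357.11315115  164.99477325] [0.18009423 0.29218844 0.54412927] 72.48438177784715
```

View pics/p8.png

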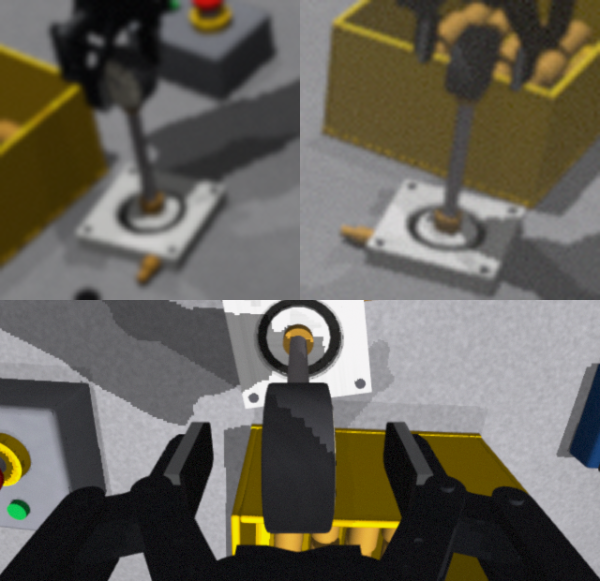

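The gauge stands free and centred in the recess. Retract straight up.

Request:
{"name": "carry_out", "arguments": {"motion": [[0,0,-0.06,0,0,0,0.85],[0,0,-0.15,0,0,0,0.85],[0,0,-0.3,0,0,0,0.85],[0,0,-0.45,0,0,0,0.85],[0,0,-0.58,0,0,0,0.85],[0,0,-0.68,0,0,0,0.85],[0,0,-0.74,0,0,0,0.85],[0,0,-0.74,0,0,0,0.85]]}}

```text
t: 12.48
ee_pos: [479.7, -357.6, 278.5]
tool_rot: [179.8, 0.1, 93.1]
ft_force: [0.8, -0.4, -0.2]
width: 72.7
```

Run:
```python
from plant import env
from h import *
s=env.sense();print(s["t"],s["ee_pos"],s["ft_force"],s["width"])
out=[]
e=(479,-357);th=np.linspace(0,2*np.pi,80)[:,None]
for n,(X,Y) in(("scene",(164,125)),("side",(370,110))):
  d=env.snapshot(n);out.append(cv2.resize(d["color"][Y:Y+100,X:X+100],(400,400),interpolation=cv2.INTER_CUBIC))
  if n=="scene": cv2.imwrite("pics/s9.png",d["color"])
  P=np.array([*e,21.])+26*np.hstack([np.cos(th),np.sin(th),0*th])
  cv2.polylines(out[-1],[((proj(d,P)-[X,Y]+.5)*4).astype(int)],True,(0,0,255),1)
cv2.imwrite("pics/p9.png",np.hstack(out))
```

```text
12.4833 [ 479.70280646 -357.63733966  278.53785944] [ 0.79325552 -0.35669437 -0.22417624] 72.72854971666786
```

View pics/p9.png

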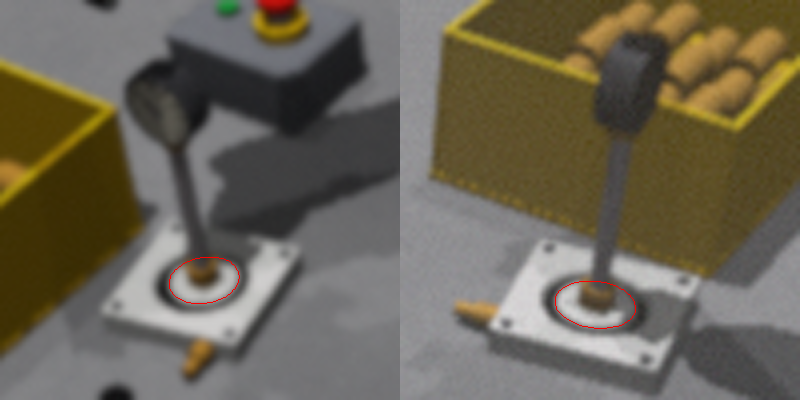

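View pics/s9.png

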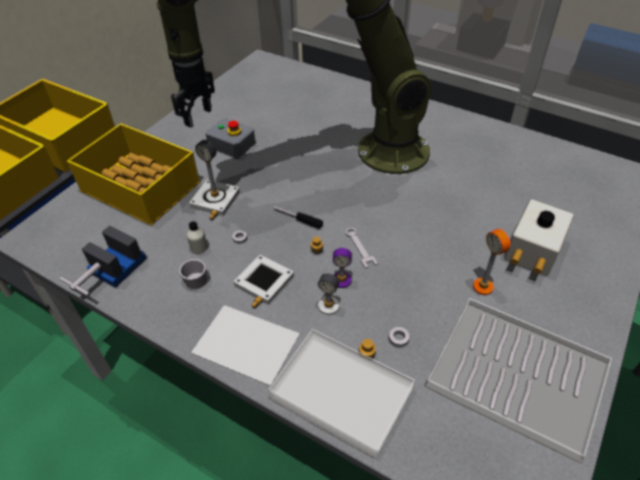

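The gauge is upright. Its foot matches the predicted outline at seat height, the gripper is clear, and everything else is where it was. Handing in.

Run:
```python
from plant import env
print(env.finish_job())
```

```text
the job is handed in; nothing more can be done
None
```

The tall gauge stand now stands upright in the round recess, with its foot on the bottom. I gripped the drum over its flat sides, lifted it, carried it across and lowered it at about (479, -357). I let go once the foot made contact, then raised the gripper clear.

- **Seating:** the foot touched down with the tool at z = 165.6 mm, against 165.5 mm expected. After I let go, the outline predicted for a seated foot matched in both fixed-camera views, with the recess visible all round it.
- **Rest of the scene:** the short gauge, the orange and purple look-alikes and the other items look unmoved in the last scene picture. The gripper was touching nothing when I handed in.
- **Limits:** the job took about 12.5 s. Wrist force stayed under about 5 N in every reading I took.
- **Disagreements:** the two fixed cameras differed by about 4 mm on the recess position, and I used a middle value. That is well inside the 9 mm of slack. The wrist camera's view of the recess was blocked by the gauge, so it couldn't confirm that position before lowering.

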